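# Crank a spare filter cube tight in the bench vise

## Robot

A 6-joint arm with a two-finger parallel gripper is mounted at the origin on a cart in front of the work surface, level with it; the furniture and walls round the work are solid. World frame = base frame: x ahead of the robot, y to its left, z up, the work surface at z = 0. Lengths are in mm, angles in rad, forces in N, time in s.
With the tool pointing down it reaches from about 300 to 875 mm from the base axis. Payload 6.4 kg.
Tool frame: the origin (TCP) lies at the very end of the fingers, on their centre line; the grasp point (between the pads) lies 19 mm behind it; z points along the fingers, y is the line along which they close (so a half turn about z gives the same grasp; the last joint's range is limited). The gripper opens to 85 mm and grips with 20 to 120 N. Pads are 22 mm wide; open, the fingers measure 114 mm over their backs; the gripper's body (76 mm by 85 mm) begins 54 mm behind the grasp point. The pads swing forward as they close: fully open they stand 13 mm farther back than shut.
Start: joints at [-1.479, 0.181, 1.607, -0, 1.354, -0.206], TCP at [168.731, -549.701, 231.288] pointing down, gripper open.
Joint ranges: [-2.99, 2.99], [-0.89, 2.07], [0.3, 2.58], [-1.14, 4.28], [0, 2.63], [-3.12, 3.12]. Speed limits (rad/s): [2.57, 2.57, 3.01, 3.14, 3.14, 3.14].

## Interface

Orientations are given as a unit quaternion [w, x, y, z].
In Python, from plant import ctrl gives the robot as it stands.
- The arm moves only by the shell command python3 -m creep 'ROWS'. ROWS is JSON, a list of rows, each a list of 5 numbers: the shift along the tool's x, y, z scaled (see below), then the turn about the tool's z scaled (see below), then the gripper command: -1 is shut, 1 is fully open, values between are in proportion. In form: [[x, y, z, turn, jaw], ...]. A call has exactly 8 rows; each row is the pose to reach, as a shift and turn from the pose commanded when the call began, along the tool's axes at that moment; what a row does not reach only later rows make up. The controller multiplies each number of a shift by 0.2 m and each number of a turn by 30 degrees. A row lasts 1/10 s, in which the tool goes at most 50 mm and 8.59 degrees, less where a joint would pass 70% of its speed; a pose out of reach is approached as far as the arm can. A call with a number of a shift or a turn outside -1 to 1 is refused whole. A call with a gripper value outside its range is refused whole. The fingers move at their own pace and stop on an object; the grip force is fixed at half the most. Time passes only in rows, so rows that repeat a pose let the fingers close, or fill a call up. It gives the time, the measured TCP pose, the force, the opening and the grip force at its end, in the units of the state.
- ctrl.read_state(): the state, without advancing time (a new reading comes with each control period).
- ctrl.grab_frame(name): name is "scene" or "top"; returns the picture (384x512x3 uint8, red, green, blue); there is no depth.
- ctrl.camera_model(name): a dict with "mtx" (3x3 intrinsics, pixels), "position" and "rotation" of the camera in the world. Camera axes: x right, y up, looking along -z (the intrinsics and any distortion apply to the point x, -y, -z); pixel columns grow to the right and rows downward; lengths in mm; the calibration is good to about 2 mm. A picture is of the moment at which its call begins. camera_model takes no time and is no camera call.
- ctrl.sign_off(): hands the job in; it is judged then, once.
The state is a dict: "time_s": time; "q": joint angles; "joint_vel": joint speeds; "effort": joint torques, N m; "position": TCP position; "eef_rot": TCP orientation; "wrist_force": force on the tool from outside, world axes, zero at the start; "ft_torque": the same for the moment, N m; "finger_gap": opening from 0.0 (shut) to 1.0 (fully open); "grasp_force": force on a finger pad.
Only numpy, scipy, OpenCV 4.12 (cv2) and the standard library are available. Lean on these libraries where they do the work, as an engineer would, in place of code of your own. Each camera call takes 0.05 s, during which the arm holds its last target. There are 200 camera calls.

## Task

Fit the loose crank fully onto the square shaft end of the little bench vise, then wind it clockwise by its red handle, without letting the crank come off the shaft, until the sprung jaw grips the filter cube firmly against the stop block. Stop as soon as you feel it come up firm: the cube must be held tight but not crushed. Leave the crank on the shaft, fully home, let go of it, and do not disturb the other things on the bench.

Things in the scene. Friction and masses are not known exactly. Their poses are not given: they have to be found in the camera images.
- vise: Screw vise fixed on the bench: grey base plate 212 x 84 x 12 mm, blue gear housing 56 x 60 mm, 54 mm high. Origin: on the axis of its upright crank shaft, at the base's underside. x points along the base (it reaches from x = -34 to +178 mm) from the shaft to the stop block, z up.
- shaft_seat (a point): Round steel shoulder (radius 16 mm) on the shaft's axis, 58 mm above the bench; the crank's hub sits on it when fully home. Above it stands the square shaft end, 14 x 14 mm, 22 mm high, its last 4 mm tapering to 10 x 10 mm. x and y are normal to the square's faces and turn with the shaft.
- spindle (a joint): Angle of the crank shaft (rad), growing clockwise seen from above; one turn (6.28) moves the jaw 18 mm towards the stop block. It starts between 0 and 1.2. It drags with a steady 0.2 N m (about 4 N at the red handle while it moves, less at rest) and stays where it is left. In all it takes 2 to 3 turns.
- crank_socket (a point): Mouth (centre) of the square socket in the underside of the loose crank's steel hub, 30 x 30 x 24 mm. Socket 15.6 mm square, 24 mm deep, chamfered, sides along x and y: it fits the shaft in four directions. x points along the arm to the red handle, z up. The crank (0.2 to 0.3 kg) starts standing on the bench on its hub; a counterweight 29 mm across, 46 mm along -x, balances it.
- crank_boss (a point): Centre of the black boss on top of the crank, 22 x 22 mm, 28 mm high, 46 mm straight above crank_socket: lift the crank by it. Axes as crank_socket. The arm (15 mm wide, along x, top 32 mm above crank_socket) runs below it, so grip across y, with the fingertips above the hub's top (24 mm above crank_socket).
- crank_knob (a point): Centre of the crank's red handle, an upright cylinder 20 mm across and 40 mm high that spins freely on its pin, 50 mm along x from the hub's axis and 56 mm above crank_socket; its lower end is 36 mm above crank_socket. Axes as crank_socket.
- jaw_pad: Aluminium-coloured sprung pad of the moving jaw (25 N per mm), 52 x 30 mm; origin in the middle of its pressing face, 64 to 68 mm from the shaft's axis at the start. Each newton of its grip on the cube adds 0.057 N to the drag felt at the red handle: firm from 20 N (1.2 N more than running free), crushed above 110 N (6.3 N more), 63 mm of handle travel later.
- filter_cube: Black filter cube, 32 x 38 x 33 mm, loose on the vise's base between the pad and the dark steel stop block; origin: centre of its underside. It stands 2 to 9 mm in front of the stop, whose setting varies and is not measured: the pad first pushes the cube easily back to the stop, then grips it.
- petri_c: Petri dish, 60 mm across, 14 mm high, a bystander; origin at the centre of its underside.
- objective_can: Amber canister with black cap, 36 mm across, 57 mm high, a bystander; origin at the centre of its underside.
- coverslips: Small white box, 28 x 28 x 9 mm, a bystander; origin at the centre of its underside.
There are look-alikes about, which are no part of the job. There is more than one size of the filter_cube; the one meant has the size given above.

How it is judged:
By the outcome, as a careful person would: the job done as asked, in the order asked, and still so for the second after the job is handed in, with the robot touching nothing.
It also fails if it takes over 72 s, if anything falls off the work surface, if the arm or the gripper's body presses on something with over 40 N, if the wrist force passes 120 N, or if a joint passes its speed limit or range.

## Working session

There is one attempt and no reset: what is moved stays moved. The work goes in short steps, Python scripts to look and compute and a shell command to move; the robot and the scene stay as the last step left them, time stands still between calls to the robot, and variables do not carry over. Pictures are saved under pics/ and viewed, at most 10 in all, crops included, and the job is handed in when it is done.

```bash
mkdir -p pics; ls; cat > h.py <<'E'
import numpy as np, cv2
from plant import ctrl
def grab(n,f=None):
    im=ctrl.grab_frame(n)[:,:,::-1].copy()
    if f: cv2.imwrite('pics/'+f,im)
    return im
def ray(cm,u,v):
    K=np.array(cm['mtx']);R=np.array(cm['rotation'])
    d=np.linalg.inv(K)@[u,v,1]; return np.array(cm['position']),R@[d[0],-d[1],-d[2]]
def onz(cm,u,v,z):
    p,d=ray(cm,u,v); return p+d*(z-p[2])/d[2]
def proj(cm,P):
    c=np.array(cm['rotation']).T@(np.array(P)-cm['position']); q=np.array(cm['mtx'])@[c[0],-c[1],-c[2]]; return q[:2]/q[2]
def tri(a,ua,b,ub):
    p,d=ray(a,*ua);q,e=ray(b,*ub);d=d/np.linalg.norm(d);e=e/np.linalg.norm(e)
    s=np.linalg.lstsq(np.c_[d,-e],q-p,rcond=None)[0]; A=p+d*s[0];B=q+e*s[1]; return (A+B)/2,np.linalg.norm(A-B)
E
python3 - <<'E'
from h import *
a=grab('scene','s0.png');b=grab('top','t0.png')
for n in('scene','top'):print(ctrl.camera_model(n))
print(ctrl.read_state())
E
```

```text
pics
{'mtx': array([[482.18918645,   0.        , 252.8550198 ],
       [  0.        , 482.18918645, 186.28462714],
       [  0.        ,   0.        ,   1.        ]]), 'position': array([177.76459158, 952.12430769, 766.38000844]), 'rotation': array([-0.30241038, -0.11036791,  0.34031144,  0.88349024])}
{'mtx': array([[468.37001704,   0.        , 255.23940543],
       [  0.        , 468.37001704, 196.36894511],
       [  0.        ,   0.        ,   1.        ]]), 'position': array([ 436.20600351,  451.70579176, 1143.31274895]), 'rotation': array([-0.69965514, -0.03275633,  0.04454754,  0.71233786])}
{'time_s': 0.1, 'q': array([-1.47926803e+00,  1.81501504e-01,  1.60791331e+00, -1.67375974e-05,
        1.35382441e+00, -2.06293383e-01]), 'joint_vel': array([-0.00021775, -0.00148364, -0.00185374, -0.00021333,  0.00052278,
       -0.00069925]), 'effort': array([-3.25734106e-05, -4.45880878e+01, -3.52240813e+01, -2.60608840e-04,
        4.16281502e-03, -1.92200321e-05]), 'position': array([ 168.69473924, -549.1633308 ,  230.45215242]), 'eef_rot': array([-8.22397520e-04,  9.88932650e-01,  1.48362850e-01,  3.90585606e-05]), 'wrist_force': array([ 0.51977396,  0.24825427, -0.44899892]), 'ft_torque': array([0.03081468, 0.03530008, 0.02318265]), 'grasp_force': 0.0, 'finger_gap': 1.0033457985459568}
```

View pics/s0.png

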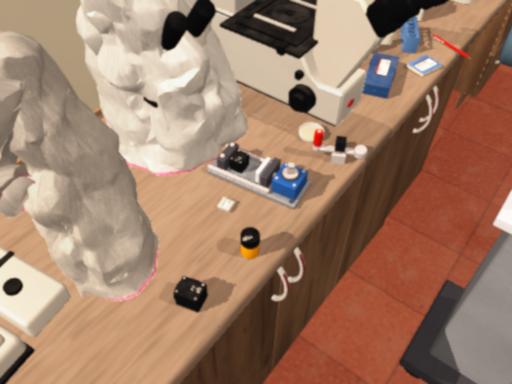

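View pics/t0.png

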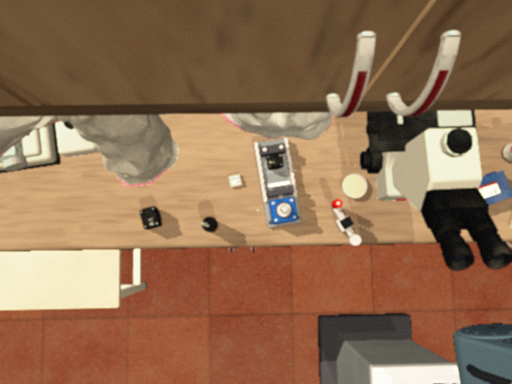

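The scene view shows the vise with the black cube between its jaws at about (236,158) and the shaft at (291,170). The loose crank has its knob at (319,138), boss at (341,143) and counterweight at (361,152). In the top view the shaft is at (284,211), the knob at (338,204) and the boss at (346,224). There are two candidate black cubes, one in the vise at (236,158) and a loose one at scene (190,292). The vise one fits, because it stands on the base between pad and stop. I'll confirm it in an enlarged crop.

```bash
sed -i "s/^def ray/from scipy.spatial.transform import Rotation as Ro\ndef cam(n):\n    c=ctrl.camera_model(n);w,x,y,z=c['rotation'];c['rotation']=Ro.from_quat([x,y,z,w]).as_matrix();return c\ndef ray/" h.py
python3 - <<'E'
from h import *
s=cam('scene');t=cam('top')
a=cv2.imread('pics/s0.png');b=cv2.imread('pics/t0.png')
ca=cv2.resize(a[110:220,190:380],None,fx=4,fy=4,interpolation=2)[:300*2]
cb=cv2.resize(b[130:250,240:370],None,fx=4,fy=4,interpolation=2)
h=max(ca.shape[0],cb.shape[0])
cv2.imwrite('pics/c1.png',cv2.resize(np.hstack([np.pad(x,((0,h-x.shape[0]),(0,0),(0,0))) for x in(ca,cb)]),None,fx=.62,fy=.62,interpolation=3))
cv2.imwrite('pics/cb.png',cb);cv2.imwrite('pics/ca.png',ca)
for n,u,v in[('shaft',(291,170),(284,211)),('knob',(319,131),(338,204)),('boss',(341,139),(346,224)),('cw',(361,148),(355,240))]: print(n,tri(s,u,t,v))
print(proj(t,[0,0,0]),t['rotation'],proj(t,[400,400,0]))
# red blob
for n,im in(('s',a),('t',b)):
    hsv=cv2.cvtColor(im,cv2.COLOR_BGR2HSV)
    m=(((hsv[...,0]<6)|(hsv[...,0]>174))&(hsv[...,1]>190)&(hsv[...,2]>120)).astype(np.uint8)
    k,_,st,c=cv2.connectedComponentsWithStats(m)
    print(n,[(st[i].tolist(),c[i].round(1)) for i in range(1,k) if 15<st[i,4]<400])
E
```

```text
shaft (array([519.91182362, 367.39171009,  67.58540098]), np.float64(1.7858503972742088))
knob (array([532.93933239, 244.12128827,  78.79072055]), np.float64(1.7849074868808152))
boss (array([487.56031261, 225.35399193,  67.87566103]), np.float64(2.1585783461730137))
cw (array([449.7072382 , 200.38144257,  45.16045316]), np.float64(0.2600066994413247))
[443.94136551 431.60009628] [[-0.01881942  0.99386326 -0.10900298]
 [-0.99970012 -0.0169964   0.01762954]
 [ 0.01566869  0.10930207  0.99388508]] [269.48014233 262.52403673]
s [([445, 41, 24, 17, 84], array([457.1,  50. ])), ([314, 131, 9, 15, 105], array([317.9, 138.4]))]
t [([332, 199, 10, 9, 38], array([335.7, 203.4]))]
```

View pics/c1.png

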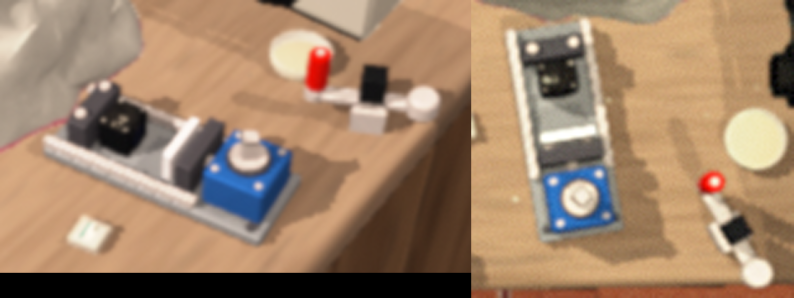

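The crop confirms the target: a small black cube stands between the pad and the stop block. Next I'll measure the shaft's square and the crank more finely.

```bash
python3 - <<'E'
from h import *
s=cam('scene');t=cam('top')
A=np.mean([grab('scene').astype(float) for _ in range(4)],0);B=np.mean([grab('top').astype(float) for _ in range(4)],0)
np.savez('avg.npz',a=A,b=B)
def crop(I,u,v,r,f): return cv2.resize(I[v-r:v+r,u-r:u+r].clip(0,255).astype(np.uint8),None,fx=f,fy=f,interpolation=cv2.INTER_CUBIC)
row1=np.hstack([crop(A,291,172,16,12),crop(B,284,210,16,12)])
row2=np.hstack([crop(A,341,145,32,6),crop(B,346,222,32,6)])
cv2.imwrite('pics/c2.png',np.hstack([row1,row2]))
for z in(200,300,400): print(z,onz(t,458,268,z).round(),onz(t,392,190,z).round())
g=B.mean(2)[201:221,274:296].astype(int)
for r in g:print(*r)
E
```

```text
200 [388.  31. 200.] [548. 156. 200.]
300 [393.  76. 300.] [536. 187. 300.]
400 [398. 120. 400.] [524. 219. 400.]
152 123 112 106 108 106 104 105 105 108 110 109 110 109 115 130 159 179 169 127 102 116
189 142 117 109 104 103 105 116 132 140 135 126 118 113 110 113 124 132 130 111 101 113
191 143 114 107 105 114 136 163 181 190 185 176 164 147 126 114 112 118 115 110 104 112
155 127 111 111 120 149 185 208 218 215 209 210 215 205 175 140 113 110 116 114 108 113
128 116 113 128 160 191 216 222 219 212 207 212 223 231 221 179 124 100 107 112 108 114
117 115 125 165 210 224 225 220 214 216 221 221 220 227 229 209 147 98 99 108 110 114
119 116 131 190 232 234 224 215 219 227 233 232 221 210 215 213 169 110 95 105 109 107
119 120 142 199 234 231 212 209 227 236 238 236 229 212 203 209 179 119 89 98 105 104
121 123 151 203 234 225 195 192 224 237 239 236 231 212 190 194 171 116 88 95 105 106
120 119 147 203 232 227 195 177 203 228 237 233 216 190 183 185 159 112 85 92 103 109
121 118 140 194 233 237 222 198 185 205 222 216 192 180 186 178 144 98 83 88 95 101
120 116 130 178 228 241 238 226 199 186 194 191 186 190 190 169 123 86 79 83 86 89
118 117 123 153 203 235 241 237 227 209 199 194 195 194 181 150 100 81 82 84 85 83
122 118 116 128 165 210 233 239 238 233 227 218 206 187 159 119 87 79 84 87 91 89
120 121 116 114 126 159 198 223 231 235 233 220 199 164 120 90 80 83 92 111 123 115
118 119 118 113 111 118 141 162 181 195 192 174 145 113 89 78 80 87 107 139 162 148
121 128 127 122 117 111 111 112 117 124 119 109 93 84 83 82 84 91 110 143 163 149
147 173 172 150 125 118 113 109 101 95 95 96 95 93 94 96 96 97 102 117 125 113
180 217 217 177 137 116 119 115 112 109 108 108 107 106 105 102 101 97 95 92 92 89
183 222 216 172 129 114 112 114 112 110 108 107 105 96 93 93 91 91 90 88 90 100
```

View pics/c2.png

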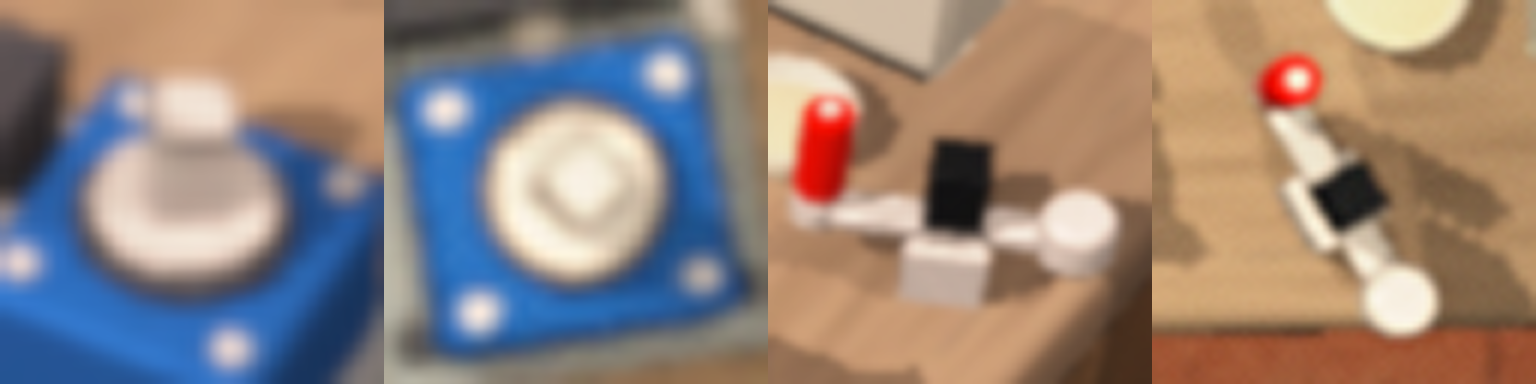

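The crop shows the shaft's top face as a rough diamond in the top view, at about (284,209), and nearly face-on in the scene view. The four housing screws give the vise's axis and yaw. I'll turn these into numbers.

```bash
python3 - <<'E'
from h import *
s=cam('scene');t=cam('top');D=np.load('avg.npz');A,B=D['a'],D['b']
az=lambda d:np.degrees(np.arctan2(d[1],d[0]))
def blobs(I,x0,y0,x1,y1,fn,f=8,mn=3):
    c=cv2.resize(I[y0:y1,x0:x1].astype(np.float32),None,fx=f,fy=f,interpolation=cv2.INTER_CUBIC)
    m=fn(c).astype(np.uint8); cs,_=cv2.findContours(m,cv2.RETR_EXTERNAL,cv2.CHAIN_APPROX_NONE)
    out=[]
    for k in cs:
        if cv2.contourArea(k)<mn*f*f: continue
        sc=lambda p:(np.array(p,float)+.5)/f-.5+[x0,y0]
        mo=cv2.moments(k); out.append((sc((mo['m10']/mo['m00'],mo['m01']/mo['m00'])),cv2.contourArea(k)/f/f,sc(cv2.boxPoints(cv2.minAreaRect(k))),sc(k[:,0])))
    return out
# screws
for nm,I,cmm,box in(('t',B,t,(268,194,300,226)),('s',A,s,(272,155,312,205))):
    bl=blobs(I,*box,lambda c:c.min(2)>150 if nm=='t' else c.min(2)>135,mn=2)
    for b in bl: print(nm,b[0].round(1),round(b[1],1),onz(cmm,*b[0],55 if b[1]<30 else 58).round(1))
# top faces
for th in(222,226,230):
    for b in blobs(B,279,204,290,214,lambda c:c.mean(2)>th):
        P=np.array([onz(t,*p,80)[:2] for p in b[2]]); print('topface t',th,b[0].round(2),onz(t,*b[0],80).round(1),round(b[1],1),[round(az(P[i+1]-P[i])%90,1) for i in range(3)])
for th in(195,205,215):
    for b in blobs(A,282,158,300,168,lambda c:c.mean(2)>th):
        P=np.array([onz(s,*p,80)[:2] for p in b[3]]).astype(np.float32);r=cv2.minAreaRect(P); print('topface s',th,b[0].round(2),np.round(r[0],1),np.round(r[1],1),round(r[2],1))
# crank
blk=lambda c:c.max(2)<60
red=lambda c:(c[...,2]>150)&(c[...,1]<60)
for nm,I,cmm,box,rb in(('t',B,t,(335,212,360,234),(325,195,345,212)),('s',A,s,(328,130,354,152),(310,125,328,148))):
    for b in blobs(I,*box,blk): print(nm,'boss',b[0].round(1),round(b[1]),b[2].round(1).tolist(),onz(cmm,*b[0],60).round(1))
    for b in blobs(I,*rb,red): print(nm,'red',b[0].round(1),round(b[1]),b[2].round(1).tolist(),onz(cmm,*b[0],70).round(1))
for b in blobs(B,343,228,366,250,lambda c:c.min(2)>200): print('cw',b[0],b[1],onz(t,*b[0],38))
E
```

```text
t [270. 225.] 4.6 [488.  399.3  55. ]
t [275.4 219.5] 8.0 [500.6 386.4  55. ]
t [294.1 216.5] 2.2 [506.8 342.8  55. ]
t [268.3 214.7] 18.5 [512.1 402.8  55. ]
t [283.1 209.3] 149.2 [523.9 368.1  58. ]
t [272.6 202.6] 8.3 [540.1 392.   55. ]
t [291.1 199.6] 7.8 [546.5 348.7  55. ]
t [294.9 194.6] 4.3 [558.2 339.4  55. ]
s [281.9 199.2] 127.0 [495. 435.  58.]
s [293.7 184.6] 8.4 [499.7 387.1  55. ]
s [276.  177.3] 8.7 [539.1 392.8  55. ]
s [303.4 170.7] 2.4 [505.9 343.1  55. ]
s [289.7 170.3] 197.0 [527.  362.1  58. ]
topface t 222 [284.2  208.42] [524.1 367.3  80. ] 16.9 [np.float64(43.9), np.float64(43.7), np.float64(43.8)]
topface t 222 [279.75 210.03] [520.6 377.6  80. ] 13.2 [np.float64(89.0), np.float64(88.6), np.float64(89.0)]
topface t 222 [287.17 205.54] [530.5 360.4  80. ] 3.4 [np.float64(68.1), np.float64(68.3), np.float64(68.0)]
topface t 226 [284.18 208.51] [523.9 367.4  80. ] 14.0 [np.float64(43.8), np.float64(43.7), np.float64(43.8)]
topface t 226 [279.61 210.75] [518.9 377.9  80. ] 10.1 [np.float64(89.0), np.float64(88.6), np.float64(89.0)]
topface t 230 [279.76 212.27]
[... 270 characters left out ...]
81 164.32] [523.9 365.4] [11.  10.5] 34.8
topface s 215 [290.88 164.35] [523.8 365.6] [9.5 8.7] 34.7
t boss [346.5 222.3] 68 [[340.4, 221.3], [348.4, 216.4], [352.6, 223.2], [344.6, 228.2]] [490.9 221.9  60. ]
t red [334.4 204.1] 23 [[330.4, 202.3], [336.6, 199.2], [339.8, 205.6], [333.6, 208.7]] [532.8 250.3  70. ]
s boss [340.4 143.6] 120 [[334.8, 150.0], [336.7, 136.0], [346.3, 137.3], [344.4, 151.3]] [485.6 231.2  60. ]
s red [318.  138.7] 96 [[312.8, 144.9], [315.4, 130.6], [323.3, 132.0], [320.7, 146.4]] [526.8 257.7  70. ]
cw [354.87708015 239.52589271] 76.7578125 [451.0323611  199.04234866  38.        ]
cw [349.22011397 233.08153492] 8.0546875 [466.42853503 211.80647328  38.        ]
```

```bash
python3 -m creep '[[0.15,-0.15,0,0,0],[0.3,-0.3,0,0,0],[0.45,-0.45,0,0,0],[0.6,-0.6,0,0,0],[0.75,-0.75,0,0,0],[0.9,-0.9,0,0,0],[1,-1,0,0,0],[1,-1,0,0,0]]'
```

```text
time_s: 1.3
position: [302.5, -297.1, 231.4]
eef_rot: [-0.0, 0.989, 0.15, 0.0]
wrist_force: [-0.3, -0.4, 0.7]
finger_gap: 0.499
grasp_force: 0.0
```

```bash
python3 -m creep '[[0.05,-0.15,0,0,0],[0.1,-0.3,0,0,0],[0.15,-0.45,0,0,0],[0.2,-0.6,0,0,0],[0.25,-0.75,0,0,0],[0.3,-0.9,0,0,0],[0.32,-1,0,0,0],[0.32,-1,0,0,0]]'; python3 -m creep '[[0.05,-0.15,0,0,0],[0.1,-0.3,0,0,0],[0.15,-0.45,0,0,0],[0.2,-0.6,0,0,0],[0.25,-0.75,0,0,0],[0.3,-0.9,0,0,0],[0.31,-1,0,0,0],[0.31,-1,0,0,0]]'
```

```text
time_s: 2.1
position: [303.7, -88.7, 231.5]
eef_rot: [0.0, 0.989, 0.15, 0.0]
wrist_force: [0.4, -0.2, -0.1]
finger_gap: 0.5
grasp_force: 0.0
time_s: 2.9
position: [304.7, 120.3, 231.4]
eef_rot: [-0.0, 0.989, 0.15, 0.0]
wrist_force: [-0.6, -0.1, 0.4]
finger_gap: 0.504
grasp_force: 0.0
```

```bash
python3 -m creep '[[0.05,-0.13,0,-0.1,0],[0.1,-0.26,0,-0.2,0],[0.15,-0.39,0,-0.3,0],[0.2,-0.52,0,-0.4,0],[0.25,-0.65,0,-0.46,0],[0.3,-0.78,0,-0.46,0],[0.31,-0.8,0,-0.46,0],[0.31,-0.8,0,-0.46,0]]'
cat >> h.py <<'E'
def go(x,y,z,yaw):
    "deltas in move units from the measured pose"
    S=ctrl.read_state();p=S['position'];w,a,b,c=S['eef_rot'];M=Ro.from_quat([a,b,c,w]).as_matrix()
    psi=np.degrees(np.arctan2(M[1,0],M[0,0]));d=M.T@(np.array([x,y,z])-p)/200
    print('pos',p.round(1),'psi',round(psi,2),'shift',d.round(3),'turn',round(-(yaw-psi)/30,3),'F',S['wrist_force'].round(2),'gap',round(S['finger_gap']*85,1))
E
python3 -c "
from h import *
go(491,222,110,31)"
```

```text
time_s: 3.7
position: [317.7, 289.9, 231.0]
eef_rot: [0.0, 0.964, 0.266, -0.0]
wrist_force: [0.1, -0.1, -0.6]
finger_gap: 0.503
grasp_force: 0.0
pos [317.7 289.9 231. ] psi 30.87 shift [0.57  0.736 0.605] turn -0.004 F [ 0.1  -0.13 -0.61] gap 42.8
```

```bash
python3 -m creep '[[0.1,0.12,0.1,0,0],[0.2,0.25,0.2,0,0],[0.3,0.37,0.3,0,0],[0.4,0.5,0.4,0,0],[0.5,0.63,0.5,0,0],[0.57,0.73,0.6,0,0],[0.57,0.736,0.6,0,0],[0.57,0.736,0.6,0,0]]'
python3 - <<'E'
from h import *
a=grab('scene');b=grab('top')
f=lambda I,x,y,w,h:cv2.resize(I[y:y+h,x:x+w],(390,390),interpolation=cv2.INTER_CUBIC)
cv2.imwrite('pics/c3.png',np.hstack([f(a,290,90,100,100),f(b,300,170,100,100)]))
go(491,222,29,31)
E
```

```text
time_s: 4.5
position: [490.0, 220.7, 110.8]
eef_rot: [0.0, 0.964, 0.265, -0.001]
wrist_force: [-0.5, -0.2, 0.3]
finger_gap: 0.502
grasp_force: 0.0
pos [489.9 222.2 112.1] psi 30.82 shift [0.004 0.004 0.415] turn -0.006 F [-0.13 -0.36  0.08] gap 42.5
```

View pics/c3.png

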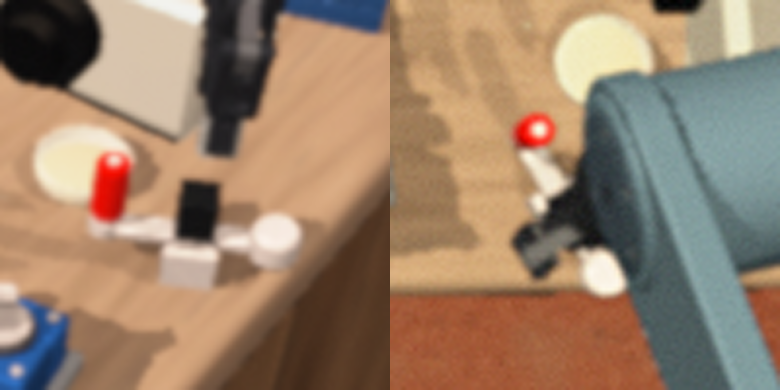

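The gripper stands above the boss. The near fingertip is at crop (220,150), just above the boss at (197,190), with the arm clear of the microscope. I'll descend and grip.

```bash
python3 -c "
from h import *
print(proj(cam('scene'),[479,240,112]))"
python3 -m creep '[[0,0,0.06,0,0],[0,0,0.12,0,0],[0,0,0.18,0,0],[0,0,0.24,0,0],[0,0,0.3,0,0],[0,0,0.36,0,0],[0,0,0.4,0,0],[0,0,0.41,0,0]]'
python3 -m creep '[[0,0,0,0,-0.3],[0,0,0,0,-0.5],[0,0,0,0,-0.8],[0,0,0,0,-1],[0,0,0,0,-1],[0,0,0,0,-1],[0,0,0,0,-1],[0,0,0,0,-1]]'
```

```text
[344.6516746  128.66832242]
time_s: 5.4
position: [489.2, 222.6, 27.9]
eef_rot: [-0.0, 0.964, 0.266, -0.001]
wrist_force: [-0.3, -0.3, 0.3]
finger_gap: 0.499
grasp_force: 0.0
time_s: 6.2
position: [490.6, 222.9, 29.8]
eef_rot: [0.0, 0.964, 0.266, 0.001]
wrist_force: [2.0, 0.5, 3.4]
finger_gap: 0.249
grasp_force: 59.5
```

```bash
python3 -m creep '[[0,0,-0.05,0,-1],[0,0,-0.12,0,-1],[0,0,-0.2,0,-1],[0,0,-0.3,0,-1],[0,0,-0.4,0,-1],[0,0,-0.5,0,-1],[0,0,-0.58,0,-1],[0,0,-0.58,0,-1]]'
python3 -c "
from h import *
go(523.6,367.2,145,38)"
```

```text
time_s: 7.0
position: [491.5, 223.3, 148.4]
eef_rot: [0.0, 0.964, 0.266, 0.002]
wrist_force: [0.5, 0.9, -2.8]
finger_gap: 0.244
grasp_force: 59.1
pos [491.5 223.3 148.4] psi 30.87 shift [ 0.507 -0.535  0.019] turn -0.238 F [ 0.51  0.87 -2.78] gap 20.7
```

```bash
python3 -m creep '[[0.08,-0.08,0,-0.05,-1],[0.16,-0.17,0,-0.1,-1],[0.24,-0.25,0,-0.15,-1],[0.32,-0.33,0,-0.2,-1],[0.4,-0.42,0,-0.24,-1],[0.48,-0.5,0,-0.24,-1],[0.507,-0.535,0,-0.24,-1],[0.507,-0.535,0,-0.24,-1]]'
python3 - <<'E'
from h import *
for k in range(5):
    S=ctrl.read_state();print(S['position'].round(1));a=grab('scene');
b=grab('top')
f=lambda I,x,y,w,h:cv2.resize(I[y:y+h,x:x+w],(400,480),interpolation=cv2.INTER_CUBIC)
cv2.imwrite('pics/c4.png',np.hstack([f(a,240,100,100,120),f(b,240,140,100,120)]))
go(523.6,367.2,125,38)
E
```

```text
time_s: 7.8
position: [521.4, 367.2, 144.3]
eef_rot: [0.0, 0.945, 0.327, -0.001]
wrist_force: [0.3, -0.9, -3.0]
finger_gap: 0.247
grasp_force: 59.1
[521.4 367.2 144.3]
[521.4 366.3 144.4]
[521.5 365.9 144.5]
[521.7 365.6 144.8]
[521.9 365.6 145. ]
pos [522.2 365.8 145.3] psi 38.01 shift [ 0.01  -0.001  0.102] turn 0.0 F [-0.8   0.2  -1.81] gap 21.4
```

View pics/c4.png

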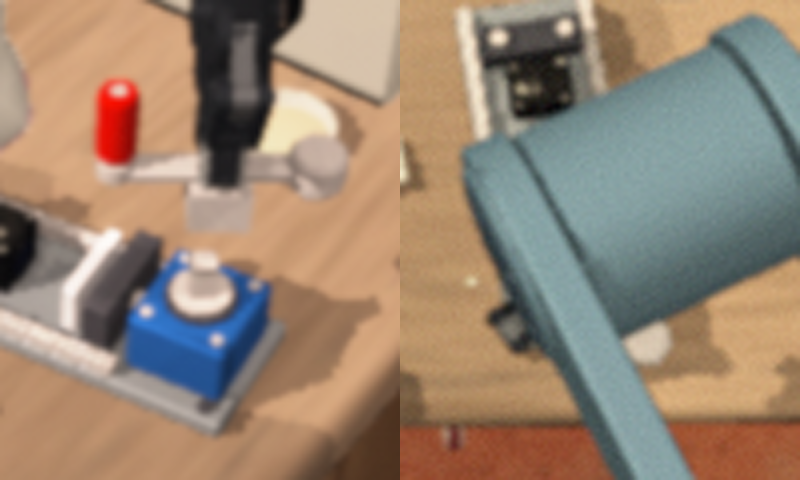

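The scene crop shows the crank hanging level, hub bottom at about (218,230), over the shaft top at (205,258). The knob is at (118,122), with the arm lifted clear. I'll compare it with the predicted projection.

```bash
python3 - <<'E'
from h import *
s=cam('scene');t=cam('top')
c,n=np.cos(np.radians(38)),np.sin(np.radians(38));p=np.array([522,365.8,0]);m=116.
f=lambda q:(np.array(q)+.5)*[100/400,120/480]-.5+[240,100]
J=lambda a,b,z:proj(s,p+[a*c-b*n,a*n+b*c,z]).round(1)
print('hub edge pred',J(-15,15,m),J(15,15,m),'meas',f((250,232)),f((187,228)))
print('knob top pred',J(50,0,m+76),'meas',f((118,90)),'cw top pred',J(-46,0,m+38),'meas',f((318,152)))
a=grab('scene').astype(np.float32)
hsv=cv2.cvtColor(a.astype(np.uint8),cv2.COLOR_BGR2HSV)
k=((a[...,2]>150)&(a[...,1]<60)).astype(np.uint8);k[:,:255]=0;k[:,285:]=0;k[:100]=0;k[150:]=0
print('red centroid',[x.mean().round(1) for x in np.nonzero(k)][::-1],'pred',J(50,0,m+56),'1mm along arm px',J(51,0,m+56)-J(50,0,m+56), '1mm b',proj(s,p+[-n*10,c*10,150])-proj(s,p+[0,0,150]))
print('shaft',proj(s,[523.7,367.2,80]),'meas 290.8,164.3')
print(ctrl.read_state()['position'])
E
```

```text
hub edge pred [301.1 157.3] [285.5 157.2] meas [302.125 157.625] [286.375 156.625]
knob top pred [268.4 121.7] meas [269.125 122.125] cw top pred [318.6 137.3] meas [319.125 137.625]
red centroid [np.float64(268.1), np.float64(131.1)] pred [268.  129.9] 1mm along arm px [-0.5  0. ] 1mm b [0.34640964 3.62089124]
shaft [290.36699194 164.84836434] meas 290.8,164.3
[522.25750653 365.92468247 145.42898412]
```

```bash
python3 -m creep '[[0.01,0,0.03,0,-1],[0.01,0,0.06,0,-1],[0.01,0,0.09,0,-1],[0.01,0,0.12,0,-1],[0.01,0,0.14,0,-1],[0.01,0,0.15,0,-1],[0.01,0,0.15,0,-1],[0.01,0,0.15,0,-1]]'; python3 -c "
from h import *
go(523.6,367.2,106,38)"; python3 -m creep '[[0,0,0.01,0,-1],[0,0,0.02,0,-1],[0,0,0.03,0,-1],[0,0,0.035,0,-1],[0,0,0.04,0,-1],[0,0,0.045,0,-1],[0,0,0.045,0,-1],[0,0,0.045,0,-1]]';python3 -c "
from h import *
go(523.6,367.2,106,38)"
```

```text
time_s: 8.95
position: [523.9, 368.0, 115.5]
eef_rot: [-0.0, 0.945, 0.326, 0.0]
wrist_force: [-0.3, -0.3, -2.1]
finger_gap: 0.249
grasp_force: 59.1
pos [523.9 368.  115.5] psi 38.07 shift [-0.004  0.002  0.047] turn 0.002 F [-0.33 -0.35 -2.13] gap 21.1
time_s: 9.75
position: [524.7, 367.6, 106.9]
eef_rot: [0.0, 0.945, 0.326, 0.001]
wrist_force: [2.8, -4.3, 2.5]
finger_gap: 0.249
grasp_force: 59.8
pos [524.7 367.6 106.9] psi 38.05 shift [-0.005 -0.002  0.004] turn 0.002 F [ 2.82 -4.32  2.51] gap 21.1
```

```bash
python3 -m creep '[[0,0.005,0,0,-1],[0,0.005,0,0,-1],[0,0.005,0.005,0,-1],[0,0.005,0.01,0,-1],[0,0.005,0.015,0,-1],[0,0.005,0.02,0,-1],[0,0.005,0.02,0,-1],[0,0.005,0.02,0,-1]]';python3 -c "
from h import *
go(523.6,367.2,87,38);print(ctrl.read_state()['ft_torque'])"
```

```text
time_s: 10.55
position: [525.0, 366.5, 102.1]
eef_rot: [0.001, 0.945, 0.326, 0.0]
wrist_force: [5.8, -5.6, 0.1]
finger_gap: 0.246
grasp_force: 59.7
pos [525.  366.5 102.1] psi 38.06 shift [-0.003 -0.007  0.075] turn 0.002 F [ 5.76 -5.64  0.1 ] gap 20.9
[-1.00343287e+00 -9.64404734e-01  6.11451643e-05]
```

```bash
python3 -m creep '[[0,0.005,0,0,-1],[0,0.006,0.01,0,-1],[0,0.006,0.02,0,-1],[0,0.006,0.03,0,-1],[0,0.006,0.04,0,-1],[0,0.006,0.05,0,-1],[0,0.006,0.05,0,-1],[0,0.006,0.05,0,-1]]';python3 -c "
from h import *
go(523.6,367.2,87,38);print(ctrl.read_state()['ft_torque'])"
```

```text
time_s: 11.35
position: [524.9, 366.0, 91.7]
eef_rot: [0.0, 0.945, 0.326, -0.0]
wrist_force: [3.5, -3.3, -2.7]
finger_gap: 0.244
grasp_force: 59.2
pos [524.9 366.   91.7] psi 38.06 shift [-0.002 -0.009  0.024] turn 0.002 F [ 3.5  -3.31 -2.7 ] gap 20.8
[-0.71227687 -0.71113827 -0.05519469]
```

```bash
python3 -m creep '[[0,0.003,0.005,0,-1],[0,0.003,0.01,0,-1],[0,0.003,0.015,0,-1],[0,0.003,0.02,0,-1],[0,0.003,0.024,0,-1],[0,0.003,0.028,0,-1],[0,0.003,0.028,0,-1],[0,0.003,0.028,0,-1]]';python3 -c "
from h import *
go(523.6,367.2,87,38);print(ctrl.read_state()['ft_torque'])"
```

```text
time_s: 12.15
position: [525.2, 366.0, 87.8]
eef_rot: [-0.0, 0.945, 0.326, -0.0]
wrist_force: [-2.6, -3.4, 7.9]
finger_gap: 0.25
grasp_force: 60.6
pos [525.2 366.   87.8] psi 38.08 shift [-0.003 -0.01   0.004] turn 0.003 F [-2.64 -3.43  7.86] gap 21.3
[-0.65613765  0.52086263 -0.04195757]
```

```bash
python3 -m creep '[[0,0,0.003,0,-1],[0,0,0.006,0,-1],[0,0,0.01,0,-1],[0,0,0.01,0,-1],[0,0,0.01,0,-1],[0,0,0.01,0,-1],[0,0,0.01,0,-1],[0,0,0.01,0,-1]]';python3 -c "
from h import *
go(523.6,367.2,87,38);print(ctrl.read_state()['ft_torque'])"
```

```text
time_s: 12.95
position: [525.3, 366.1, 87.7]
eef_rot: [-0.0, 0.945, 0.326, 0.0]
wrist_force: [-7.8, -4.6, 18.3]
finger_gap: 0.248
grasp_force: 62.3
pos [525.3 366.1  87.7] psi 38.09 shift [-0.003 -0.01   0.003] turn 0.003 F [-7.81 -4.56 18.27] gap 21.0
[-1.08573058  1.4143573  -0.00593322]
```

The crank is down on the shoulder: the force rose with no further travel. I'll release, rise and check.

```bash
python3 -m creep '[[0,0,-0.005,0,-0.6],[0,0,-0.01,0,-0.3],[0,0,-0.01,0,0],[0,0,-0.01,0,0],[0,0,-0.01,0,0],[0,0,-0.1,0,0],[0,0,-0.2,0,0],[0,0,-0.32,0,0]]'; python3 -m creep '[[-0.1,0,-0.15,0,0],[-0.2,0,-0.15,0,0],[-0.3,0,-0.15,0,0],[-0.4,0,-0.15,0,0],[-0.5,0,-0.15,0,0],[-0.6,0,-0.15,0,0],[-0.7,0,-0.15,0,0],[-0.7,0,-0.15,0,0]]'
python3 - <<'E'
from h import *
s=cam('scene');t=cam('top')
a=grab('scene');b=grab('top')
f=lambda I,x,y,w,h:cv2.resize(I[y:y+h,x:x+w],(400,480),interpolation=cv2.INTER_CUBIC)
cv2.imwrite('pics/c5.png',np.hstack([f(a,240,100,100,120),f(b,230,140,100,120)]))
for nm,I,c in(('s',a,s),('t',b,t)):
    k=((I[...,2]>150)&(I[...,1]<60)).astype(np.uint8);k[:,:240]=0;k[:,310:]=0;k[:100]=0;k[225:]=0
    y,x=np.nonzero(k); print(nm,'red',x.mean(),y.mean(),len(x))
    for yaw in(33,38,43):
        r=np.radians(yaw);print(yaw,proj(c,[525+50*np.cos(r),366.2+50*np.sin(r),58+(56 if nm=='s' else 74)]).round(1))
go(564.4,397,140,38)
E
```

```text
time_s: 13.75
position: [524.7, 365.5, 148.1]
eef_rot: [-0.0, 0.945, 0.326, -0.001]
wrist_force: [-0.5, 1.0, 0.5]
finger_gap: 0.502
grasp_force: 0.0
time_s: 14.55
position: [413.5, 278.6, 178.3]
eef_rot: [-0.0, 0.945, 0.326, -0.001]
wrist_force: [0.7, -0.1, -0.2]
finger_gap: 0.501
grasp_force: 0.0
s red 265.7631578947368 152.5438596491228 114
33 [265.7 150.4]
38 [265.6 151.9]
43 [265.8 153.5]
t red 271.037037037037 190.96296296296296 27
33 [273.6 187. ]
38 [272.  188.2]
43 [270.5 189.5]
pos [415.8 279.6 179. ] psi 38.04 shift [ 0.947 -0.004  0.196] turn 0.001 F [ 0.1  -0.32  0.3 ] gap 42.2
```

View pics/c5.png

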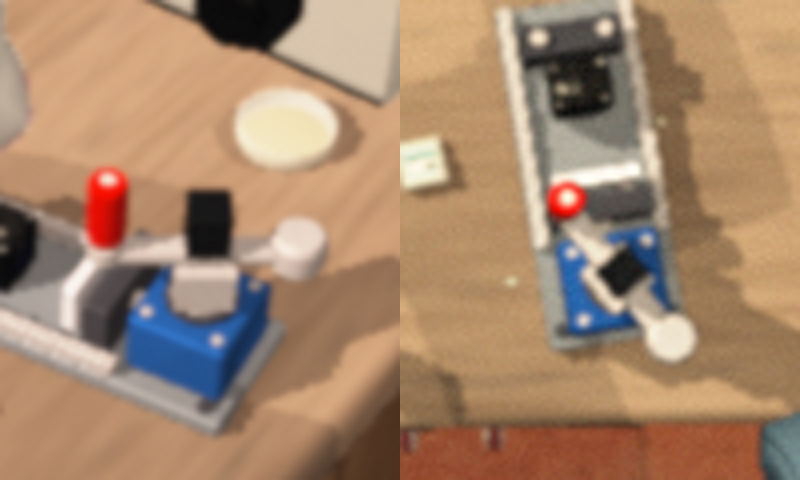

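The crank sits home on the shoulder in both views, with the knob at scene (265.8,152) and top (272,190), which matches yaw 38° at (564,397). Next I'll grip the knob.

```bash
python3 -m creep '[[0.14,0,0.03,0,-0.1],[0.28,0,0.06,0,-0.1],[0.42,0,0.1,0,-0.1],[0.56,0,0.14,0,-0.1],[0.7,0,0.16,0,-0.1],[0.84,0,0.16,0,-0.1],[0.947,0,0.16,0,-0.1],[0.947,0,0.16,0,-0.1]]'; python3 -c "
from h import *
go(564.4,397,98,38)"
```

```text
time_s: 15.45
position: [566.7, 397.9, 145.9]
eef_rot: [-0.0, 0.945, 0.326, 0.001]
wrist_force: [0.3, 0.1, -0.4]
finger_gap: 0.45
grasp_force: 0.0
pos [566.7 397.9 145.9] psi 38.08 shift [-0.012 -0.004  0.239] turn 0.003 F [ 0.28  0.12 -0.38] gap 38.2
```

```bash
python3 -m creep '[[0,0,0.04,0,-0.1],[0,0,0.08,0,-0.1],[0,0,0.12,0,-0.1],[0,0,0.16,0,-0.1],[0,0,0.2,0,-0.1],[0,0,0.24,0,-0.1],[0,0,0.24,0,-0.1],[0,0,0.24,0,-0.1]]'; python3 -c "
from h import *
go(564.4,397,98,38)"
```

```text
time_s: 16.25
position: [564.3, 396.1, 98.5]
eef_rot: [0.0, 0.945, 0.326, -0.0]
wrist_force: [0.2, -0.1, -0.1]
finger_gap: 0.448
grasp_force: 0.0
pos [564.3 396.1  98.5] psi 38.06 shift [ 0.003 -0.003  0.003] turn 0.002 F [ 0.23 -0.12 -0.05] gap 38.0
```

```bash
python3 -m creep '[[0,0,0,0,-0.4],[0,0,0,0,-0.7],[0,0,0,0,-1],[0,0,0,0,-1],[0,0,0,0,-1],[0,0,0,0,-1],[0,0,0,0,-1],[0,0,0,0,-1]]'; python3 -m creep '[[-0.0085,0.0647,0,0,-1],[-0.0335,0.125,0,0,-1],[-0.0732,0.1768,0,0,-1],[-0.125,0.2165,0,0,-1],[-0.1853,0.2415,0,0,-1],[-0.25,0.25,0,0,-1],[-0.3147,0.2415,0,0,-1],[-0.375,0.2165,0,0,-1]]'
cat >> h.py <<'E'
def tang(C=(525,366.2)):
    S=ctrl.read_state();r=S['position'][:2]-C;R=np.linalg.norm(r);r=r/R;F=S['wrist_force']
    t=np.array([r[1],-r[0]])  # clockwise
    print('t',S['time_s'],'R',round(R,1),'alpha',round((38-np.degrees(np.arctan2(r[1],r[0])))%360,1),'drag',round(-F[:2]@t,2),'rad',round(F[:2]@r,2),'Fz',round(F[2],2),'z',round(S['position'][2],1),'gap',round(S['finger_gap']*85,1))
E
python3 -c "
from h import *
tang()"
```

```text
time_s: 17.05
position: [564.9, 396.4, 99.3]
eef_rot: [-0.0, 0.945, 0.326, 0.001]
wrist_force: [1.6, 0.7, 4.5]
finger_gap: 0.212
grasp_force: 58.7
time_s: 17.85
position: [532.5, 315.5, 99.1]
eef_rot: [-0.0, 0.946, 0.326, 0.001]
wrist_force: [3.7, 7.8, -0.3]
finger_gap: 0.214
grasp_force: 58.5
t 17.85 R 51.3 alpha 119.6 drag 4.86 rad -7.21 Fz -0.32 z 99.1 gap 18.2
```

```bash
python3 -m creep '[[-0.0518,-0.0397,0,0,-1],[-0.0915,-0.0915,0,0,-1],[-0.1165,-0.1518,0,0,-1],[-0.125,-0.2165,0,0,-1],[-0.1165,-0.2812,0,0,-1],[-0.0915,-0.3415,0,0,-1],[-0.0518,-0.3933,0,0,-1],[0,-0.433,0,0,-1]]'; python3 -c "
from h import *
tang()"
```

```text
time_s: 18.65
position: [478.1, 383.6, 99.0]
eef_rot: [0.001, 0.945, 0.326, -0.001]
wrist_force: [3.2, -5.7, 5.7]
finger_gap: 0.21
grasp_force: 59.6
t 18.65 R 50.0 alpha 238.3 drag 4.21 rad -5.02 Fz 5.75 z 99.0 gap 17.9
```

```bash
python3 -m creep '[[0.0603,-0.025,0,0,-1],[0.125,-0.0335,0,0,-1],[0.1897,-0.025,0,0,-1],[0.25,0,0,0,-1],[0.3018,0.0397,0,0,-1],[0.3415,0.0915,0,0,-1],[0.3665,0.1518,0,0,-1],[0.375,0.2165,0,0,-1]]'; python3 -c "
from h import *
tang()"
```

```text
time_s: 19.45
position: [563.8, 397.9, 99.2]
eef_rot: [-0.001, 0.945, 0.327, -0.0]
wrist_force: [-0.8, 5.1, 6.3]
finger_gap: 0.216
grasp_force: 59.5
t 19.45 R 50.1 alpha 358.7 drag 4.43 rad 2.61 Fz 6.31 z 99.2 gap 18.3
```

```bash
python3 -m creep '[[-0.0085,0.0647,0,0,-1],[-0.0335,0.125,0,0,-1],[-0.0732,0.1768,0,0,-1],[-0.125,0.2165,0,0,-1],[-0.1853,0.2415,0,0,-1],[-0.25,0.25,0,0,-1],[-0.3147,0.2415,0,0,-1],[-0.375,0.2165,0,0,-1]]'; python3 -c "
from h import *
tang()"; python3 -m creep '[[-0.0263,-0.0183,0,0,-1],[-0.0518,-0.0397,0,0,-1],[-0.0733,-0.0643,0,0,-1],[-0.0915,-0.0915,0,0,-1],[-0.106,-0.1208,0,0,-1],[-0.1165,-0.1518,0,0,-1],[-0.1229,-0.1839,0,0,-1],[-0.125,-0.2165,0,0,-1]]'; python3 -c "
from h import *
tang()"
```

```text
time_s: 20.25
position: [532.5, 315.7, 99.2]
eef_rot: [-0.0, 0.945, 0.326, 0.001]
wrist_force: [4.3, 4.2, 2.5]
finger_gap: 0.217
grasp_force: 59.1
t 20.25 R 51.1 alpha 119.5 drag 4.83 rad -3.48 Fz 2.47 z 99.2 gap 18.4
time_s: 21.05
position: [485.7, 334.3, 99.0]
eef_rot: [0.001, 0.945, 0.326, 0.0]
wrist_force: [3.6, -1.0, 5.0]
finger_gap: 0.215
grasp_force: 59.5
t 21.05 R 50.6 alpha 178.9 drag 3.06 rad -2.11 Fz 5.04 z 99.0 gap 18.3
```

```bash
python3 -m creep '[[0.0021,-0.0326,0,0,-1],[0.0085,-0.0647,0,0,-1],[0.019,-0.0957,0,0,-1],[0.0335,-0.125,0,0,-1],[0.0517,-0.1522,0,0,-1],[0.0732,-0.1768,0,0,-1],[0.0978,-0.1983,0,0,-1],[0.125,-0.2165,0,0,-1]]'; python3 -c "
from h import *
tang()"
```

```text
time_s: 21.85
position: [478.1, 383.4, 98.9]
eef_rot: [0.001, 0.945, 0.326, -0.001]
wrist_force: [0.2, -4.4, 9.1]
finger_gap: 0.214
grasp_force: 59.9
t 21.85 R 49.9 alpha 238.2 drag 4.06 rad -1.72 Fz 9.06 z 98.9 gap 18.2
```

```bash
python3 -m creep '[[0.0293,-0.0145,0,0,-1],[0.0603,-0.025,0,0,-1],[0.0924,-0.0314,0,0,-1],[0.125,-0.0335,0,0,-1],[0.1576,-0.0314,0,0,-1],[0.1897,-0.025,0,0,-1],[0.2207,-0.0145,0,0,-1],[0.25,0,0,0,-1]]'; python3 -c "
from h import *
tang()"
```

```text
time_s: 22.65
position: [516.2, 415.2, 98.9]
eef_rot: [-0.0, 0.945, 0.327, -0.002]
wrist_force: [-4.0, -0.5, 11.1]
finger_gap: 0.216
grasp_force: 60.1
t 22.65 R 49.8 alpha 297.8 drag 4.01 rad 0.25 Fz 11.1 z 98.9 gap 18.4
```

```bash
python3 -m creep '[[0.0272,0.0182,0,0,-1],[0.0518,0.0397,0,0,-1],[0.0733,0.0643,0,0,-1],[0.0915,0.0915,0,0,-1],[0.106,0.1208,0,0,-1],[0.1165,0.1518,0,0,-1],[0.1229,0.1839,0,0,-1],[0.125,0.2165,0,0,-1]]'; python3 -c "
from h import *
tang()"
```

```text
time_s: 23.45
position: [563.5, 398.1, 99.2]
eef_rot: [-0.001, 0.945, 0.326, -0.0]
wrist_force: [0.4, 5.4, 7.3]
finger_gap: 0.213
grasp_force: 59.7
t 23.45 R 50.0 alpha 358.3 drag 3.94 rad 3.76 Fz 7.26 z 99.2 gap 18.1
```

```bash
python3 -m creep '[[-0.001,0.0218,0,0,-1],[-0.0038,0.0434,0,0,-1],[-0.0085,0.0647,0,0,-1],[-0.0151,0.0855,0,0,-1],[-0.0234,0.1057,0,0,-1],[-0.0335,0.125,0,0,-1],[-0.0452,0.1434,0,0,-1],[-0.0585,0.1607,0,0,-1]]'; python3 -c "
from h import *
tang()"
```

```text
time_s: 24.25
position: [575.3, 365.1, 99.4]
eef_rot: [-0.001, 0.945, 0.326, 0.001]
wrist_force: [3.7, 3.8, 5.3]
finger_gap: 0.211
grasp_force: 59.6
t 24.25 R 50.3 alpha 39.3 drag 3.91 rad 3.61 Fz 5.26 z 99.4 gap 17.9
```

```bash
python3 -m creep '[[-0.0147,0.0161,0,0,-1],[-0.0308,0.0308,0,0,-1],[-0.0481,0.0441,0,0,-1],[-0.0665,0.0558,0,0,-1],[-0.0858,0.0659,0,0,-1],[-0.106,0.0742,0,0,-1],[-0.1268,0.0808,0,0,-1],[-0.1481,0.0855,0,0,-1]]'; python3 -c "
from h import *
tang()"
```

```text
time_s: 25.05
position: [562.9, 332.5, 99.3]
eef_rot: [-0.0, 0.945, 0.326, 0.001]
wrist_force: [5.3, 0.9, 5.9]
finger_gap: 0.214
grasp_force: 59.5
t 25.05 R 50.7 alpha 79.6 drag 4.16 rad 3.4 Fz 5.88 z 99.3 gap 18.2
```

```bash
python3 -m creep '[[-0.0216,0.0028,0,0,-1],[-0.0434,0.0038,0,0,-1],[-0.0652,0.0028,0,0,-1],[-0.0868,0,0,0,-1],[-0.1081,-0.0047,0,0,-1],[-0.1289,-0.0113,0,0,-1],[-0.1491,-0.0196,0,0,-1],[-0.1684,-0.0297,0,0,-1]]'; python3 -c "
from h import *
tang()"
```

```text
time_s: 25.85
position: [532.6, 315.8, 99.2]
eef_rot: [0.0, 0.945, 0.326, 0.001]
wrist_force: [4.1, -1.6, 5.9]
finger_gap: 0.215
grasp_force: 59.5
t 25.85 R 50.9 alpha 119.5 drag 3.77 rad 2.2 Fz 5.89 z 99.2 gap 18.3
```

```bash
python3 -m creep '[[-0.0184,-0.0117,0,0,-1],[-0.0357,-0.025,0,0,-1],[-0.0518,-0.0397,0,0,-1],[-0.0665,-0.0558,0,0,-1],[-0.0798,-0.0731,0,0,-1],[-0.0915,-0.0915,0,0,-1],[-0.1016,-0.1108,0,0,-1],[-0.1099,-0.131,0,0,-1]]'; python3 -c "
from h import *
tang()"
```

```text
time_s: 26.65
position: [499.2, 322.5, 99.1]
eef_rot: [0.001, 0.945, 0.326, 0.001]
wrist_force: [5.1, -3.7, 5.9]
finger_gap: 0.213
grasp_force: 59.5
t 26.65 R 50.7 alpha 158.5 drag 6.25 rad 0.65 Fz 5.86 z 99.1 gap 18.1
```

```bash
python3 -m creep '[[-0.0011,-0.0031,0,0,-1],[-0.0021,-0.0062,0,0,-1],[-0.0032,-0.0093,0,0,-1],[-0.0042,-0.0124,0,0,-1],[-0.0051,-0.0155,0,0,-1],[-0.006,-0.0187,0,0,-1],[-0.0068,-0.0218,0,0,-1],[-0.0077,-0.025,0,0,-1]]'; python3 -c "
from h import *
tang()"
```

```text
time_s: 27.45
position: [495.1, 325.3, 99.1]
eef_rot: [0.001, 0.945, 0.326, 0.001]
wrist_force: [5.5, -3.4, 6.4]
finger_gap: 0.214
grasp_force: 59.5
t 27.45 R 50.7 alpha 164.1 drag 6.44 rad -0.43 Fz 6.43 z 99.1 gap 18.2
```

Firm at about +2.4 N over free running, roughly 43 N of grip. I'll let go and rise.

```bash
python3 -m creep '[[0,0,0,0,-0.5],[0,0,0,0,-0.3],[0,0,0,0,-0.2],[0,0,0,0,-0.2],[0,0,0,0,-0.2],[0,0,-0.05,0,-0.2],[0,0,-0.15,0,-0.2],[0,0,-0.3,0,-0.2]]'; python3 -m creep '[[-0.05,0,-0.1,0,-0.2],[-0.15,0,-0.1,0,-0.2],[-0.25,0,-0.1,0,-0.2],[-0.35,0,-0.1,0,-0.2],[-0.45,0,-0.1,0,-0.2],[-0.55,0,-0.1,0,-0.2],[-0.6,0,-0.1,0,-0.2],[-0.6,0,-0.1,0,-0.2]]'
python3 - <<'E'
from h import *
a=grab('scene');b=grab('top')
f=lambda I,x,y,w,h:cv2.resize(I[y:y+h,x:x+w],(400,480),interpolation=cv2.INTER_CUBIC)
cv2.imwrite('pics/c6.png',np.hstack([f(a,210,100,125,150),f(b,230,140,100,120)]))
E
```

```text
time_s: 28.25
position: [493.0, 325.5, 158.2]
eef_rot: [0.0, 0.945, 0.326, -0.002]
wrist_force: [0.9, 0.5, 0.5]
finger_gap: 0.401
grasp_force: 0.0
time_s: 29.05
position: [399.4, 251.6, 179.3]
eef_rot: [-0.0, 0.945, 0.326, 0.0]
wrist_force: [0.3, 0.5, 0.0]
finger_gap: 0.4
grasp_force: 0.0
```

View pics/c6.png

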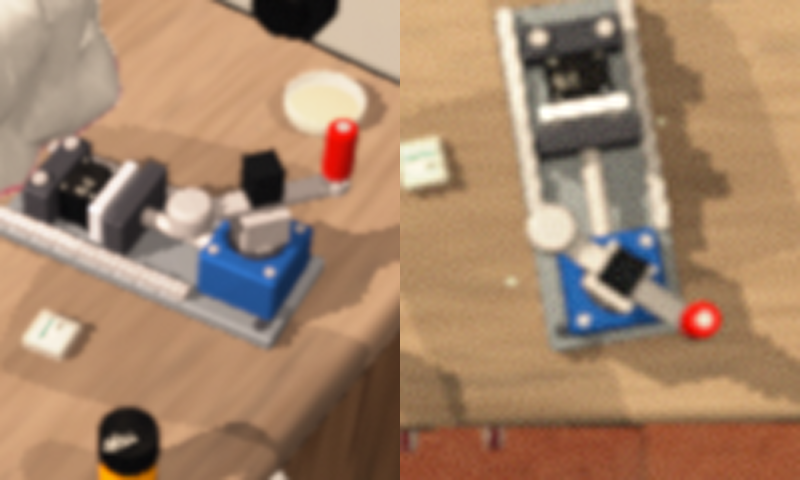

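The cube is pinched between pad and stop at top crop (575,75), the crank sits on its shoulder, and the bystanders look undisturbed. The robot is clear, so I'm handing in.

```bash
python3 -c "
from plant import ctrl
print(ctrl.sign_off())"
```

```text
the job is handed in; nothing more can be done
None
```

I handed the job in at about 29 s: the crank is fully home on the shaft and released, and the cube is held at an estimated 40–45 N (from the handle drag); one composite crop I viewed (1536 px wide) broke the 800 x 600 limit.

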